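Clamp a block under a twist-lock telescoping hold-down

TASK

Clamp the wooden block with the telescoping hold-down that stands over it: twist the orange knob anticlockwise to unlock the tube, push the tube down until its rubber foot presses the block with about 10 N (a 1 kg weight), and, keeping that pressure, twist the knob clockwise all the way back so that it is locked and goes on pressing when you let go. Never press the block harder than 25 N, and do not shift the block or disturb the things lying around.

Things in the scene. Friction and masses are not known exactly. Their poses are not given: they have to be found in the camera images.
- holddown: Fixed bench hold-down: dark steel column (28 mm thick) in a hole of the bench, red arm, upright black sleeve at the arm's end. Origin: on the sleeve's vertical axis, within 10 mm of bench height (differs from run to run); z up, x towards the column, 130 mm away. Nothing of column and arm is over 167 mm above the origin.
- sleeve (a point): Centre of the top of the black sleeve, fixed, 165 mm above the hold-down's origin. Sleeve 38 mm outside, 37 mm tall; an aluminium tube (19 mm) slides up and down in it, with the orange knob on top and a foot below.
- foot_home (a point): Fixed point on the tube's axis, 105 mm above the hold-down's origin. The round rubber foot (34 mm across) hangs from the tube on a spring of about 6 N per mm (9 mm travel). Its underside lies below this point by ram plus the length its threaded stem is screwed out: 0 to 10 mm, unlike from run to run and not measured.
- ram (a joint): How far the tube has been pushed down through the sleeve, m: 0 = fully up, 0.078 = fully down; starts between 0 and 0.025. Unlocked it slides with about 3 N of drag, which keeps it from falling (moving parts weigh about 2 N); fully locked, friction holds it against roughly 15 to 20 N.
- twist (a joint): Angle of the orange knob with its tube, rad, anticlockwise seen from above: 0 = stop, fully locked (starts within 0.08 of it). The lock's grip fades as it is turned, is gone at about 1.1, and free from there to the stop at 1.4. It stays where it is left; turning takes at most about 0.3 N m.
- knob (a point): Centre of the orange bar-shaped knob on top of the tube, 60 mm long (its x), 16 mm wide (its y), 26 mm tall; moves and turns with it. On the tube's axis, 276 mm above the hold-down's origin at ram 0; at twist 0 its x axis points towards the column. A white dot marks the +x end.
- work: Loose brown hardwood block, 70 (x) x 180 (y) x 45 mm (z), with thin dark lines across it 60 mm either side of the middle, about 0.4 kg, lying flat on the bench under the foot. Origin: centre of its underside.
- offcut: Small loose pale wood offcut, 60 x 50 x 30 mm, leave alone. Origin: centre of its underside.
- pencil: Yellow carpenter's pencil lying loose, 160 x 8 x 8 mm, leave alone. Origin: centre of its underside.
- square: Loose try square lying flat: dark wood stock 100 x 18 x 16 mm along its x from the origin, steel blade 150 x 22 x 4 mm along its y; leave alone. Origin: underside, at the corner end of the stock.
- mug: Dark blue mug, 80 mm across, 95 mm tall, standing off to the left, leave alone. Origin: centre of its underside.
Things that resemble listed ones, but are neither listed nor needed, are in the scene too. What is shaped like the work but purple or red is not meant.

How it is judged:
By the outcome, as a careful person would: the job done as asked, in the order asked, and still so for the second after the job is handed in, with the robot touching nothing.
It also fails if it takes over 67 s, if anything falls off the work surface, if the arm or the gripper's body presses on something with over 40 N, if the wrist force passes 120 N, or if a joint passes its speed limit or range.

ROBOT

A 6-joint arm with a two-finger parallel gripper is mounted at the origin on the work surface. World frame = base frame: x ahead of the robot, y to its left, z up, the work surface at z = 0. Lengths are in m, angles in rad, forces in N, time in s.
With the tool pointing down it reaches from about 0.325 to 0.85 m from the base axis. Payload 15.5 kg.
Tool frame: the origin (TCP) lies on the centre line of the jaws, within the pads' length; the fingertips stand 17 mm ahead of it and the grasp point (between the pads) lies 2 mm behind it (tip_reach is the z of the fingertips in the tool frame, in m); z points along the fingers, y is the direction in which the jaws open and shut (so a half turn about z gives the same grasp; the last joint's range is limited). The gripper opens to 91 mm and grips with 3 to 60 N. Pads are 32 mm wide; open, the fingers measure 118 mm over their backs; the gripper's body (76 mm by 178 mm) begins 60 mm behind the grasp point.
Start: joints at [-1.389, 0.494, 1.345, -0, 1.302, -0.096], TCP at [0.171, -0.601, 0.231] pointing down, gripper open.
Joint ranges: [-2.91, 2.91], [-0.82, 2.16], [0.22, 2.67], [-1.22, 4.37], [0.12, 2.79], [-3.08, 3.08]. Speed limits (rad/s): [1.89, 1.89, 2.57, 3.01, 3.01, 3.01].

INTERFACE

Orientations are given as a 3x3 rotation matrix whose columns are the frame's x, y, z axes.
In Python, from cell import read_state, snapshot, camera_params, hand_in, tip_reach gives the robot as it stands.
- The arm moves only by the tool move_arm, never from a script. Its argument "commands" is a list of rows, each a list of 7 numbers: the shift along the tool's x, y, z in cm, then the turn, a rotation vector about the tool's x, y, z in rad, then the closure, from -1 (fully open) to 1 (shut), so that 0 is half open. A call has 1 to 20 rows; each row is the pose to reach, as a shift and turn from the pose commanded when the call began, along the tool's axes at that moment; what a row does not reach only later rows make up. A row lasts 1/10 s, in which the tool goes at most 50 mm and 8.59 degrees, less where a joint would pass 70% of its speed; a pose out of reach is approached as far as the arm can. A call with a gripper value outside its range is refused whole. The fingers move at their own pace and stop on an object; the grip force is fixed at half the most. Time passes only in rows, so rows that repeat a pose let the fingers close. It gives the time, the measured TCP pose, the force and the opening at its end, in the units of the state.
- read_state(): the state, without advancing time (a new reading comes with each control period).
- snapshot(name): name is "scene" or "top" or "wrist"; returns the picture (384x512x3 uint8, red, green, blue); there is no depth.
- camera_params(name): a dict with "camera_matrix" (3x3 intrinsics, pixels), "k1" (the pictures are not rectified: a ray, as slopes to the right and down, at radius r is drawn at 1 + k1 r^2 times it, then the intrinsics apply), "T" (4x4, takes a point from camera to world coordinates). Camera axes: x right, y down, z forward; pixel columns grow to the right and rows downward; lengths in m; the calibration is good to about 2 mm. A picture is of the moment at which its call begins: read the wrist's pose just before it. camera_params takes no time and is no camera call; for the wrist camera it gives the pose at the moment of the call.
- hand_in(): hands the job in, once; it reports no verdict.
The state is a dict: "t": time; "qpos": joint angles; "joint_velocities": joint speeds; "effort": joint torques, N m; "tool_pos": TCP position; "ee_rot": TCP orientation; "contact_force": force on the tool from outside, world axes, zero at the start; "wrist_torque": the same for the moment, N m; "grip_width": finger opening in m.
Only numpy, scipy, OpenCV 4.12 (cv2) and the standard library are available. Lean on these libraries where they do the work, as an engineer would, in place of code of your own. Each camera call takes 0.05 s, during which the arm holds its last target.

## Working session

There is one attempt and no reset: what is moved stays moved. The work goes in short steps, Python scripts to look and compute and a tool call to move; the robot and the scene stay as the last step left them, time stands still between calls to the robot, and variables do not carry over. Pictures are saved under pics/ and viewed, and the job is handed in when it is done.

Besides the shell and the picture viewer there is one more tool, called after "Call:" as name(argument=value, ...) on one line, values as JSON. move_arm: Moves the arm, as the interface text tells. Its arguments: {"type":"object","properties":{"commands":{"type":"array"}},"required":["commands"]}

```bash
mkdir -p pics; ls; python3 - <<'E'
from cell import *
import cv2
s=read_state();print(s); print(tip_reach if not callable(tip_reach) else tip_reach())
for n in ["scene","top","wrist"]:
    print(n,camera_params(n))
    im=snapshot(n);cv2.imwrite(f"pics/{n}0.png",im[:,:,::-1])
E
```

```text
pics
{'t': 0.0, 'qpos': array([-1.38950616e+00,  4.94161109e-01,  1.34614698e+00, -2.48974760e-05,
        1.30250088e+00, -9.54758423e-02]), 'joint_velocities': array([ 3.99208351e-04, -1.04610217e-03, -4.68662031e-04,  6.70085766e-04,
       -9.81948931e-04, -5.79510049e-05]), 'effort': array([ 1.26487688e-03, -8.78812265e+01, -3.81846285e+01,  7.08039477e-02,
        5.33335295e-02, -1.10598189e-04]), 'tool_pos': array([ 0.17072174, -0.60084719,  0.23034661]), 'ee_rot': array([[ 9.61942347e-01,  2.73252378e-01, -2.42913822e-04],
       [ 2.73252470e-01, -9.61941613e-01,  1.19205588e-03],
       [ 9.20631885e-05, -1.21306583e-03, -9.99999260e-01]]), 'contact_force': array([ 0.0228514 , -0.57073255,  0.20862384]), 'wrist_torque': array([-0.00671063,  0.05803688,  0.00509595]), 'grip_width': 0.0912227321049932}
0.017
scene {'camera_matrix': array([[357.44723199,   0.        , 258.72810242],
       [  0.        , 357.44723199, 194.58351768],
       [  0.        ,   0.        ,   1.        ]]), 'k1': -0.05373772968445697, 'T': array([[-5.76539575e-01,  4.39573239e-01, -6.88750670e-01,

[... 495 characters left out ...]
ay([[ 0.01403492, -0.98108508,  0.19306759,  0.22741929],
       [-0.99966722, -0.00958796,  0.02394833,  0.10245939],
       [-0.02164422, -0.19333945, -0.98089316,  1.29049533],
       [ 0.        ,  0.        ,  0.        ,  1.        ]])}
wrist {'camera_matrix': array([[275.22432396,   0.        , 259.01710654],
       [  0.        , 275.22432396, 194.20610235],
       [  0.        ,   0.        ,   1.        ]]), 'k1': 0.004890720371824852, 'T': array([[ 0.27428287, -0.92073439, -0.27751952,  0.25000162],
       [-0.96164647, -0.26328143, -0.07693473, -0.57863494],
       [-0.00222929,  0.28797754, -0.95763457,  0.38401647],
       [ 0.        ,  0.        ,  0.        ,  1.        ]])}
```

View pics/scene0.png

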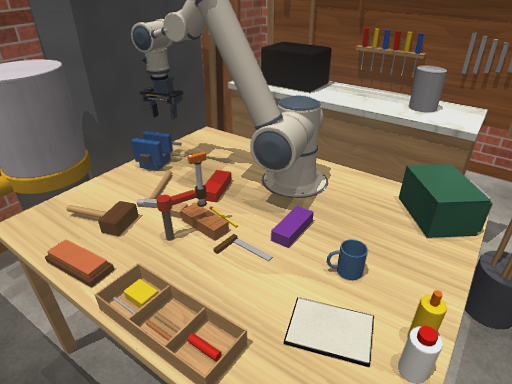

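View pics/top0.png

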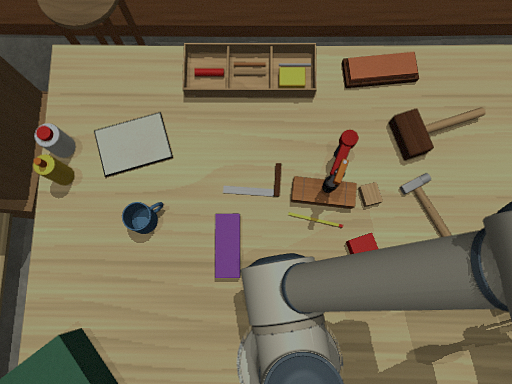

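View pics/wrist0.png

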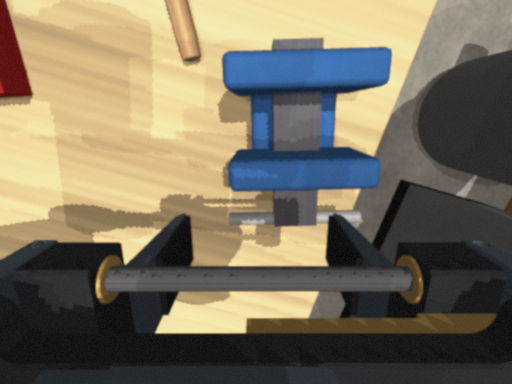

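```bash
cat > h.py <<'E'
import numpy as np, cv2
from cell import *
def crop(src,dst,x0,x1,y0,y1,k):
    im=cv2.imread(src)[y0:y1,x0:x1]; cv2.imwrite(dst,cv2.resize(im,None,fx=k,fy=k,interpolation=cv2.INTER_CUBIC))
def proj(cp,P):
    T=cp["T"];K=cp["camera_matrix"];p=(np.asarray(P)-T[:3,3])@T[:3,:3]
    s=p[...,:2]/p[...,2:];r2=(s**2).sum(-1,keepdims=True);s=s*(1+cp["k1"]*r2)
    return s@K[:2,:2].T+K[:2,2]
def ray(cp,uv):
    K=cp["camera_matrix"];d=(np.array(uv,float)-K[:2,2])/np.diag(K)[:2];s=d.copy()
    for _ in range(20): s=d/(1+cp["k1"]*(s@s))
    R=cp["T"][:3,:3]; v=R@np.r_[s,1]; return cp["T"][:3,3],v/np.linalg.norm(v)
def atz(cp,uv,z):
    o,v=ray(cp,uv); return o+v*(z-o[2])/v[2]
def tri(rs):
    A=0;b=0
    for o,v in rs:
        M=np.eye(3)-np.outer(v,v);A=A+M;b=b+M@o
    return np.linalg.solve(A,b)
E
python3 - <<'E'
from h import *
crop("pics/scene0.png","pics/sc1.png",130,250,140,250,6)
crop("pics/top0.png","pics/tc1.png",270,390,120,230,6)
E
```

```text
(no output)
```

View pics/sc1.png

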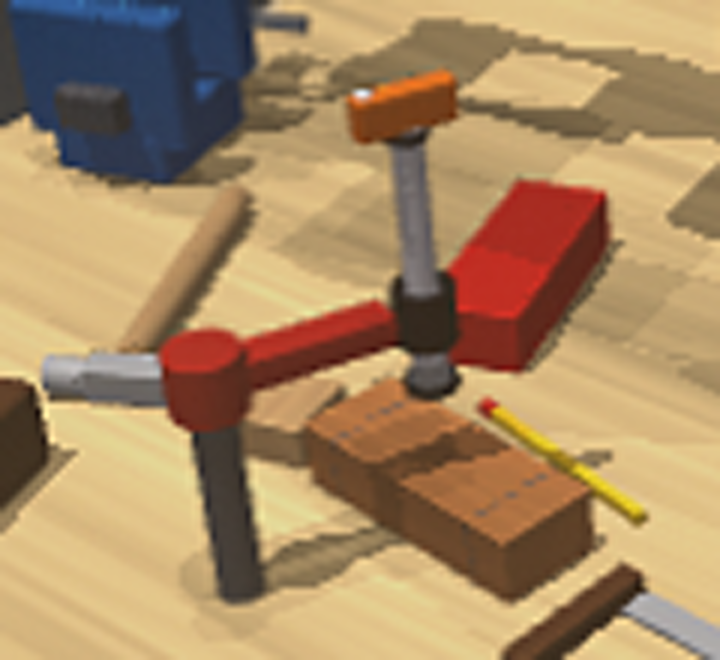

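View pics/tc1.png

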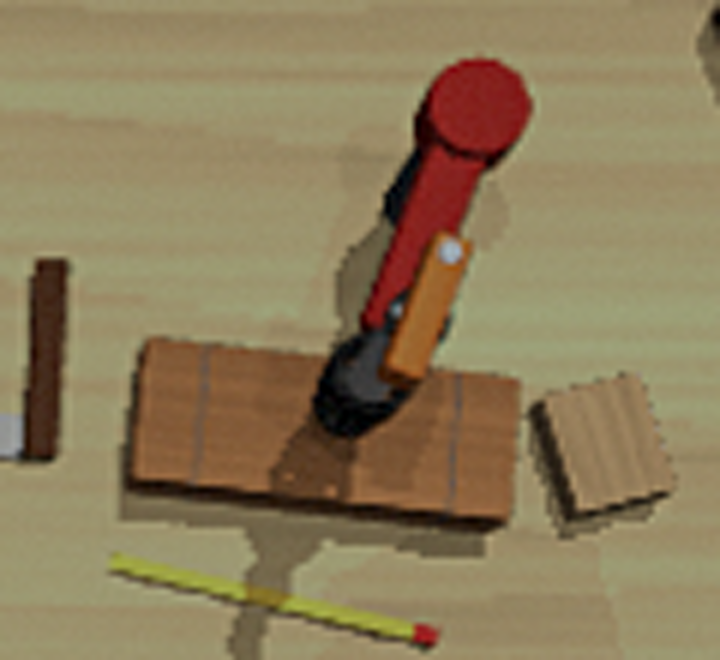

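```bash
python3 - <<'E'
from h import *
t=camera_params("top");s=camera_params("scene")
ct=lambda X,Y:(270+(X+.5)/6-.5,120+(Y+.5)/6-.5)
cs=lambda X,Y:(130+(X+.5)/6-.5,140+(Y+.5)/6-.5)
k=tri([ray(t,ct(428,308)),ray(s,cs(402,92))]);print("knobtop",k)
a=tri([ray(t,ct(456,240)),ray(s,cs(352,104))]);b=tri([ray(t,ct(401,377)),ray(s,cs(453,79))]);print("ends",a,b)
c=tri([ray(t,ct(480,105)),ray(s,cs(204,348))]);print("cap top",c, atz(t,ct(480,105),.167))
for P in [ct(151,338),ct(521,378),ct(505,522),ct(134,483)]: print("work top corner",atz(t,P,.045))
for P in [ct(112,560),ct(435,636)]: print("pencil",atz(t,P,.006))
print("foot scene",atz(s,cs(432,385),.06))
E
```

```text
knobtop [ 0.4744274  -0.10050809  0.28007731]
ends [ 0.50132638 -0.11158608  0.280935  ] [ 0.44679497 -0.08926661  0.27990735]
cap top [ 0.5944577  -0.14846854  0.1630974 ] [ 0.59432751 -0.14889166  0.167     ]
work top corner [ 0.51646962 -0.01577155  0.045     ]
work top corner [ 0.49840225 -0.19133131  0.045     ]
work top corner [ 0.42880062 -0.18139854  0.045     ]
work top corner [ 0.44563528 -0.00711137  0.045     ]
pencil [0.41422911 0.00044801 0.006     ]
pencil [ 0.37898357 -0.15484156  0.006     ]
foot scene [ 0.4416121  -0.13422416  0.06      ]
```

Call:
move_arm(commands=[[0,0,-5,0,0,0,-1],[0,0,-10,0,0,0,-1],[0,0,-13,0,0,0,-1],[42.9,-39.8,-13,0,0,0.662,-1],[42.9,-39.8,-13,0,0,0.662,-1],[42.9,-39.8,-13,0,0,0.662,-1],[42.9,-39.8,-13,0,0,0.662,-1],[42.9,-39.8,-13,0,0,0.662,-1],[42.9,-39.8,-13,0,0,0.662,-1],[42.9,-39.8,-13,0,0,0.662,-1],[42.9,-39.8,-13,0,0,0.662,-1],[42.9,-39.8,-13,0,0,0.662,-1],[42.9,-39.8,-13,0,0,0.662,-1],[42.9,-39.8,-13,0,0,0.662,-1],[42.9,-39.8,-13,0,0,0.662,-1],[42.9,-39.8,-13,0,0,0.662,-1],[42.9,-39.8,-13,0,0,0.662,-1],[42.9,-39.8,-13,0,0,0.662,-1],[42.9,-39.8,-13,0,0,0.662,-1],[42.9,-39.8,-13,0,0,0.662,-1]])

```text
t: 2.15
tool_pos: [0.4743, -0.102, 0.361]
ee_rot: [[0.926, -0.377, 0.0], [-0.377, -0.926, -0.0], [0.0, 0.0, -1.0]]
contact_force: [-0.0, -0.3, -0.5]
grip_width: 0.0913
```

```bash
python3 - <<'E'
from h import *
s=read_state();print(s["t"],s["tool_pos"],s["ee_rot"],s["qpos"],s["contact_force"],s["joint_velocities"])
for n in ["wrist","scene"]:
    cp=camera_params(n); np.save(f"pics/{n}1.npy",cp,allow_pickle=True)
    cv2.imwrite(f"pics/{n}1.png",snapshot(n)[:,:,::-1])
crop("pics/scene1.png","pics/sc2.png",140,240,100,220,5)
E
```

```text
2.15 [ 0.47433147 -0.10202035  0.36098174] [[ 9.26106985e-01 -3.77260987e-01  3.02237762e-05]
 [-3.77260983e-01 -9.26106983e-01 -8.62501562e-05]
 [ 6.05292693e-05  6.84746206e-05 -9.99999996e-01]] [-3.34957421e-01  1.80713955e-01  1.46686198e+00 -7.17329598e-05
  1.49395982e+00  1.62268136e+00] [-0.03675378 -0.26853139 -0.45638468] [ 4.74767017e-03 -5.84747731e-05  5.63886807e-04  1.87427872e-03
 -5.75503551e-04  2.58155252e-03]
```

View pics/wrist1.png

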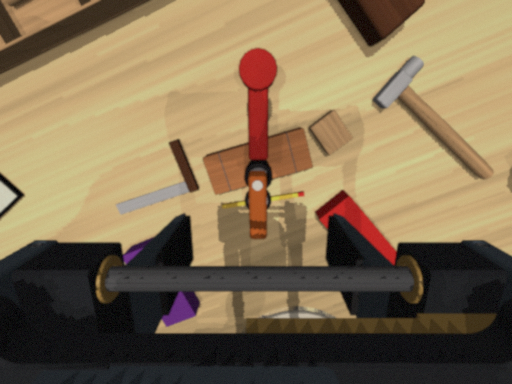

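View pics/sc2.png

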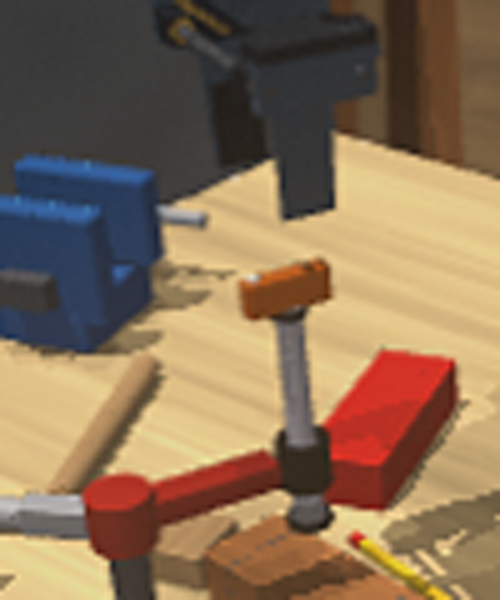

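```bash
python3 - <<'E'
from h import *
crop("pics/wrist1.png","pics/wc1.png",220,300,30,250,3)
crop("pics/wrist1.png","pics/wc2.png",235,285,150,245,6)
E
```

```text
(no output)
```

View pics/wc2.png

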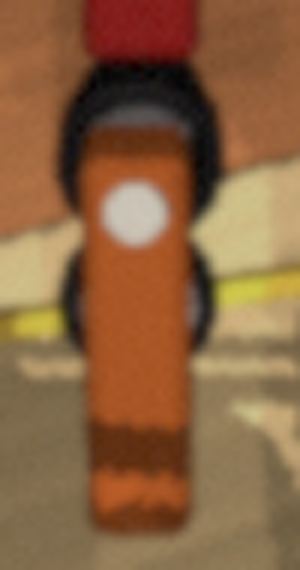

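```bash
python3 - <<'E'
from h import *
w=np.load("pics/wrist1.npy",allow_pickle=True).item()
c=lambda X,Y:(235+(X+.5)/6-.5,150+(Y+.5)/6-.5)
for z in (.278,.280,.282):
    a=atz(w,c(136,155),z);b=atz(w,c(139,528),z);m=(a+b)/2
    d=a-b;print(z,a,b,m,np.linalg.norm(d),np.arctan2(d[1],d[0]))
    l=atz(w,c(85,300),z);r=atz(w,c(190,300),z);print(np.linalg.norm(l-r),(l+r)/2)
T=w["T"];print(T)
E
```

```text
0.278 [ 0.50118302 -0.11083951  0.278     ] [ 0.44548881 -0.08860712  0.278     ] [ 0.47333592 -0.09972332  0.278     ] 0.05996769976334234 -0.379805086594349
0.015805255939657835 [ 0.48041881 -0.10260449  0.278     ]
0.28 [ 0.50160099 -0.11102532  0.28      ] [ 0.4463776  -0.08898087  0.28      ] [ 0.4739893  -0.10000309  0.28      ] 0.05946075047760074 -0.3798050865943492
0.015671642957315806 [ 0.48101231 -0.10285992  0.28      ]
0.282 [ 0.50201896 -0.11121112  0.282     ] [ 0.44726639 -0.08935462  0.282     ] [ 0.47464268 -0.10028287  0.282     ] 0.0589538011918592 -0.3798050865943493
0.015538029974973801 [ 0.48160582 -0.10311534  0.282     ]
[[-3.76312175e-01 -8.87131817e-01 -2.67182121e-01  5.50625261e-01]
 [-9.26492530e-01  3.60057274e-01  1.09409100e-01 -1.32818727e-01]
 [-8.59427293e-04  2.88714215e-01 -9.57414938e-01  5.14582638e-01]
 [ 0.00000000e+00  0.00000000e+00  0.00000000e+00  1.00000000e+00]]
```

Call:
move_arm(commands=[[-0.1,-0.16,3,0,0,-0.006,-1],[-0.1,-0.16,6,0,0,-0.006,-1],[-0.1,-0.16,8.8,0,0,-0.006,-1],[-0.1,-0.16,8.8,0,0,-0.006,-1],[-0.1,-0.16,8.8,0,0,-0.006,-1],[-0.1,-0.16,8.8,0,0,-0.006,0.3],[-0.1,-0.16,8.8,0,0,-0.006,0.3],[-0.1,-0.16,8.8,0,0,-0.006,0.3],[-0.1,-0.16,8.8,0,0,-0.006,0.3]])

```text
t: 3.15
tool_pos: [0.4746, -0.0993, 0.2734]
ee_rot: [[0.929, -0.37, 0.001], [-0.37, -0.929, -0.0], [0.001, -0.0, -1.0]]
contact_force: [0.0, -0.0, -0.1]
grip_width: 0.062
```

```bash
python3 - <<'E'
from h import *
s=read_state();print(s["t"],s["tool_pos"],s["ee_rot"],s["contact_force"],s["wrist_torque"],s["grip_width"])
for n in ["wrist","scene"]:
    cp=camera_params(n); np.save(f"pics/{n}2.npy",cp,allow_pickle=True)
    cv2.imwrite(f"pics/{n}2.png",snapshot(n)[:,:,::-1])
crop("pics/scene2.png","pics/sc3.png",140,240,100,220,5)
E
```

```text
3.15 [ 0.47458248 -0.09933508  0.27344093] [[ 9.28971607e-01 -3.70149975e-01  8.66207146e-04]
 [-3.70149867e-01 -9.28972009e-01 -2.87804628e-04]
 [ 9.11213069e-04 -5.32641316e-05 -9.99999583e-01]] [ 0.03038102 -0.04170601 -0.07768044] [ 0.10100343  0.07210399 -0.02381566] 0.06203951962586908
```

View pics/wrist2.png

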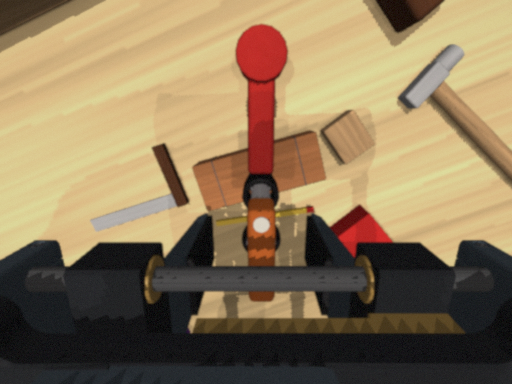

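View pics/sc3.png

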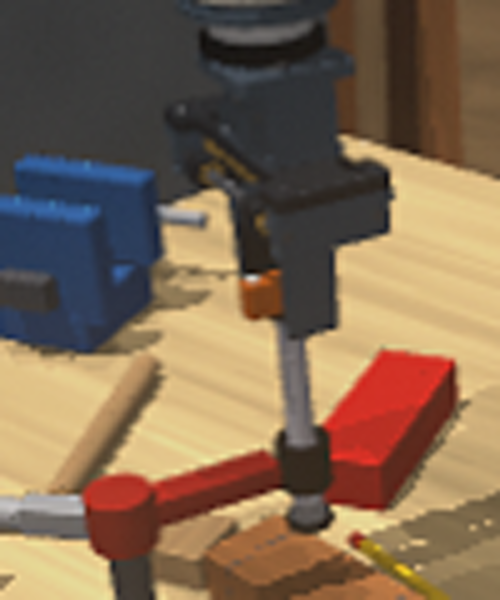

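Call:
move_arm(commands=[[-0.03,0.08,0,0,0,0,0.3],[-0.03,0.08,0,0,0,0,0.6],[-0.03,0.08,0,0,0,0,1],[-0.03,0.08,0,0,0,0,1],[-0.03,0.08,0,0,0,0,1],[-0.03,0.08,0,0,0,0,1],[-0.03,0.08,0,0,0,0,1],[-0.03,0.08,0,0,0,0,1]])

```text
t: 4.05
tool_pos: [0.4737, -0.1, 0.2729]
ee_rot: [[0.929, -0.37, -0.0], [-0.37, -0.929, -0.0], [-0.0, 0.0, -1.0]]
contact_force: [-0.8, -2.2, 0.4]
grip_width: 0.0242
```

```bash
cat >> h.py <<'E'
def st():
    s=read_state();R=s["ee_rot"];print(s["t"],"pos",np.round(s["tool_pos"]*1000,2),"yaw",round(np.arctan2(R[1,0],R[0,0]),4),"F",np.round(s["contact_force"],2),"M",np.round(s["wrist_torque"],3),"w",round(s["grip_width"]*1e3,2),"tilt",np.round(R[:2,2],4));return s
E
python3 -c "from h import *;st()"
```

```text
4.05 pos [473.74 -99.99 272.91] yaw -0.3792 F [-0.78 -2.2   0.44] M [-0.457  0.358 -0.025] w 24.2 tilt [-0.0002 -0.0002]
```

Call:
move_arm(commands=[[0,0,0,0,0,0,1],[0,0,0,0,0,0,1],[0,0,0,0,0,0,1],[0,0,0,0,0,0,1]])

```text
t: 4.45
tool_pos: [0.4738, -0.1, 0.2729]
ee_rot: [[0.929, -0.37, -0.0], [-0.37, -0.929, -0.0], [-0.0, 0.0, -1.0]]
contact_force: [-2.2, -3.1, -0.4]
grip_width: 0.0242
```

```bash
python3 -c "from h import *;st()"
```

```text
4.45 pos [473.76 -99.95 272.89] yaw -0.3793 F [-2.24 -3.09 -0.36] M [-0.688  0.37  -0.023] w 24.23 tilt [-0.0001 -0.0001]
```

```bash
python3 - <<'E'
from h import *
for n in ["wrist","scene"]:
    cp=camera_params(n); np.save(f"pics/{n}3.npy",cp,allow_pickle=True)
    cv2.imwrite(f"pics/{n}3.png",snapshot(n)[:,:,::-1])
crop("pics/scene3.png","pics/sc4.png",150,230,120,210,7)
crop("pics/wrist3.png","pics/wc4.png",190,330,170,320,5)
E
```

```text
(no output)
```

View pics/wc4.png

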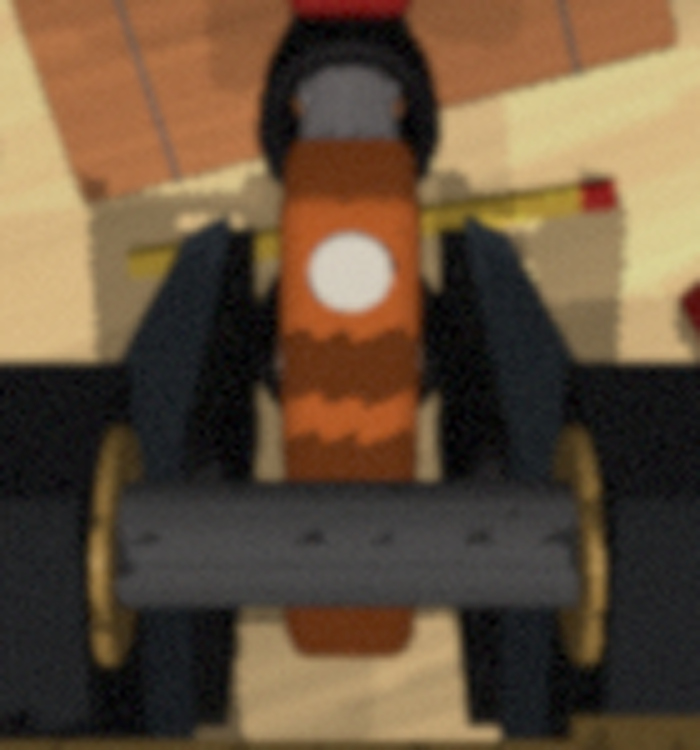

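View pics/sc4.png

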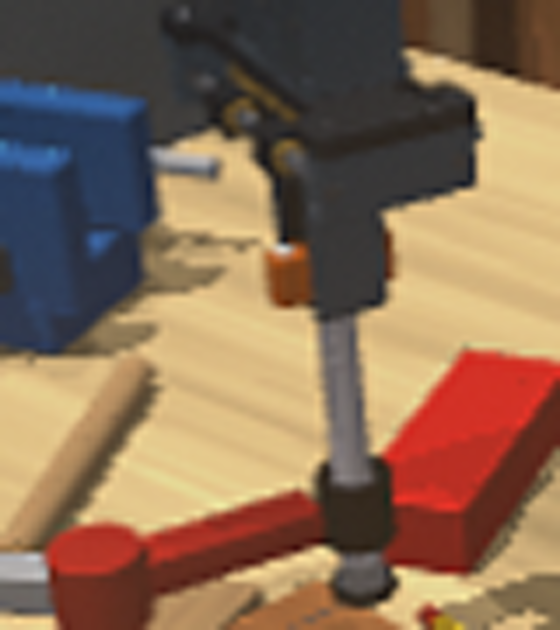

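Call:
move_arm(commands=[[0,0,0,0,0,0,0.4],[0,0,0,0,0,0,0.2],[0,0,0,0,0,0,0.2],[0,0,-0.4,0,0,0,0.2],[0,0,-0.8,0,0,0,0.2],[0,0,-0.8,0,0,0,0.4],[0,0,-0.8,0,0,0,1],[0,0,-0.8,0,0,0,1],[0,0,-0.8,0,0,0,1],[0,0,-0.8,0,0,0,1],[0,0,-0.8,0,0,0,1],[0,0,-0.8,0,0,0,1],[0,0,-0.8,0,0,0,1],[0,0,-0.8,0,0,0,1]])

```text
t: 5.95
tool_pos: [0.4738, -0.1, 0.2809]
ee_rot: [[0.929, -0.37, -0.0], [-0.37, -0.929, -0.0], [-0.0, 0.0, -1.0]]
contact_force: [-1.3, -3.8, 0.8]
grip_width: 0.0157
```

```bash
python3 -c "from h import *;st()"
```

```text
5.95 pos [ 473.77 -100.01  280.89] yaw -0.3793 F [-1.34 -3.83  0.83] M [-0.571  0.343 -0.056] w 15.69 tilt [-0.0001 -0.0002]
```

Call:
move_arm(commands=[[0,0,0,0,0,-0.05,1],[0,0,0,0,0,-0.12,1],[0,0,0,0,0,-0.2,1],[0,0,0,0,0,-0.3,1],[0,0,0,0,0,-0.4,1],[0,0,0,0,0,-0.4,1]])

```text
t: 6.55
tool_pos: [0.474, -0.0998, 0.2809]
ee_rot: [[1.0, 0.023, 0.0], [0.023, -1.0, 0.0], [0.0, -0.0, -1.0]]
contact_force: [1.8, 0.0, -0.1]
grip_width: 0.0154
```

```bash
python3 -c "from h import *;st()"
```

```text
6.55 pos [473.99 -99.8  280.89] yaw 0.0228 F [ 1.82  0.05 -0.09] M [-0.289  0.012  0.08 ] w 15.38 tilt [0.0003 0.0002]
```

Call:
move_arm(commands=[[0,0,0,0,0,-0.1,1],[0,0,0,0,0,-0.2,1],[0,0,0,0,0,-0.3,1],[0,0,0,0,0,-0.4,1],[0,0,0,0,0,-0.5,1],[0,0,0,0,0,-0.6,1],[0,0,0,0,0,-0.7,1],[0,0,0,0,0,-0.8,1],[0,0,0,0,0,-0.85,1],[0,0,0,0,0,-0.85,1],[0,0,0,0,0,-0.85,1]])

```text
t: 7.65
tool_pos: [0.4748, -0.0994, 0.281]
ee_rot: [[0.647, 0.763, 0.002], [0.763, -0.647, 0.001], [0.002, 0.001, -1.0]]
contact_force: [7.7, 3.7, -3.4]
grip_width: 0.0161
```

```bash
python3 - <<'E'
from h import *
st()
for n in ["wrist","scene"]:
    cp=camera_params(n); np.save(f"pics/{n}4.npy",cp,allow_pickle=True)
    cv2.imwrite(f"pics/{n}4.png",snapshot(n)[:,:,::-1])
crop("pics/scene4.png","pics/sc5.png",150,230,120,220,6)
crop("pics/wrist4.png","pics/wc5.png",190,330,170,320,4)
E
```

```text
7.65 pos [474.76 -99.38 280.95] yaw 0.8676 F [ 7.65  3.67 -3.37] M [ 0.229 -1.048  0.04 ] w 16.05 tilt [0.0019 0.0009]
```

View pics/wc5.png

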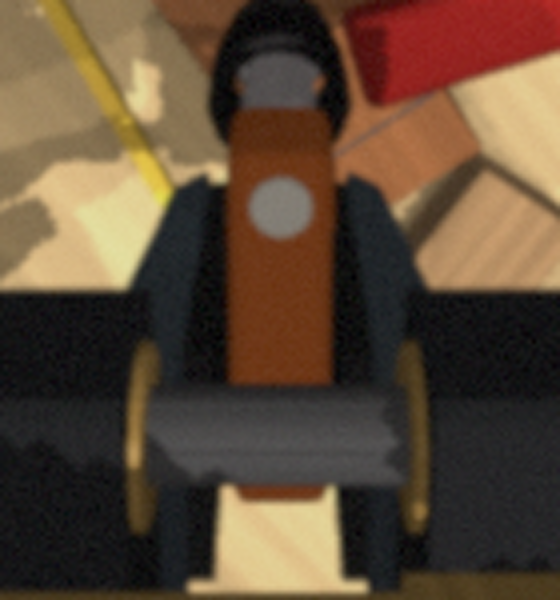

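View pics/sc5.png

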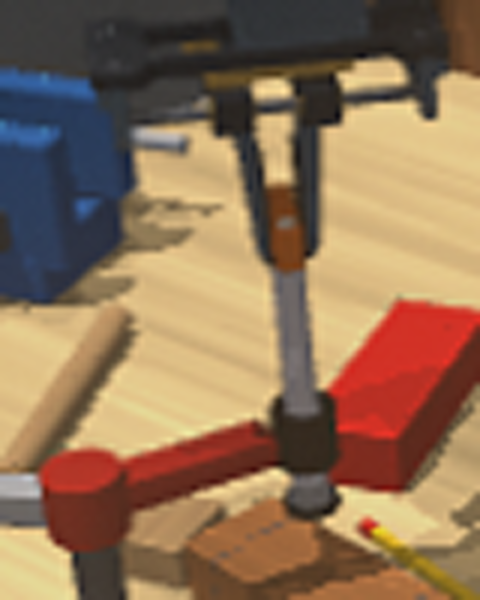

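Call:
move_arm(commands=[[0.05,0.02,0,0,0,0,1],[0.11,0.04,0,0,0,0,1],[0.11,0.04,0,0,0,0,1],[0.11,0.04,0,0,0,0,1]])

```text
t: 8.15
tool_pos: [0.4751, -0.0991, 0.2809]
ee_rot: [[0.645, 0.764, 0.001], [0.764, -0.645, 0.0], [0.001, 0.0, -1.0]]
contact_force: [4.7, 1.8, -2.8]
grip_width: 0.016
```

```bash
python3 -c "from h import *;st()"
```

```text
8.15 pos [475.15 -99.1  280.94] yaw 0.8695 F [ 4.67  1.75 -2.75] M [ 0.06  -0.748 -0.007] w 16.05 tilt [0.0007 0.0004]
```

Call:
move_arm(commands=[[0.06,0.03,0,0,0,0,1],[0.12,0.06,0,0,0,0,1],[0.12,0.06,0,0,0,0,1],[0.12,0.06,0,0,0,0,1]])

```text
t: 8.55
tool_pos: [0.4758, -0.0988, 0.2809]
ee_rot: [[0.644, 0.765, -0.0], [0.765, -0.644, -0.0], [-0.0, -0.0, -1.0]]
contact_force: [0.7, 0.2, 0.6]
grip_width: 0.0161
```

```bash
python3 -c "from h import *;st()"
```

```text
8.55 pos [475.82 -98.82 280.9 ] yaw 0.8706 F [0.71 0.18 0.6 ] M [-0.358  0.194  0.007] w 16.05 tilt [-0.0004 -0.0001]
```

Call:
move_arm(commands=[[0,0,0.2,0,0,0,1],[0,0,0.4,0,0,0,1],[0,0,0.6,0,0,0,1],[0,0,0.8,0,0,0,1],[0,0,1,0,0,0,1]])

```text
t: 9.05
tool_pos: [0.4759, -0.0988, 0.2707]
ee_rot: [[0.644, 0.765, -0.0], [0.765, -0.644, 0.0], [-0.0, -0.0, -1.0]]
contact_force: [-1.2, -0.9, 1.0]
grip_width: 0.0159
```

```bash
python3 -c "from h import *;st()"
```

```text
9.05 pos [475.93 -98.78 270.66] yaw 0.8708 F [-1.21 -0.91  1.  ] M [-0.451  0.536 -0.012] w 15.91 tilt [-0.0003  0.0001]
```

Call:
move_arm(commands=[[0,0,0.3,0,0,0,1],[0,0,0.6,0,0,0,1],[0,0,0.9,0,0,0,1],[0,0,1.2,0,0,0,1],[0,0,1.5,0,0,0,1],[0,0,1.8,0,0,0,1],[0,0,2.1,0,0,0,1],[0,0,2.4,0,0,0,1]])

```text
t: 9.85
tool_pos: [0.476, -0.0988, 0.2467]
ee_rot: [[0.644, 0.765, -0.0], [0.765, -0.644, 0.0], [-0.0, -0.0, -1.0]]
contact_force: [-1.2, 0.6, 0.8]
grip_width: 0.0157
```

```bash
python3 - <<'E'
from h import *
st()
for n in ["scene"]:
    cv2.imwrite(f"pics/{n}5.png",snapshot(n)[:,:,::-1])
crop("pics/scene5.png","pics/sc6.png",150,240,130,230,6)
E
```

```text
9.85 pos [476.01 -98.77 246.67] yaw 0.8708 F [-1.15  0.64  0.81] M [-0.342  0.565 -0.018] w 15.73 tilt [-0.0001  0.    ]
```

View pics/sc6.png

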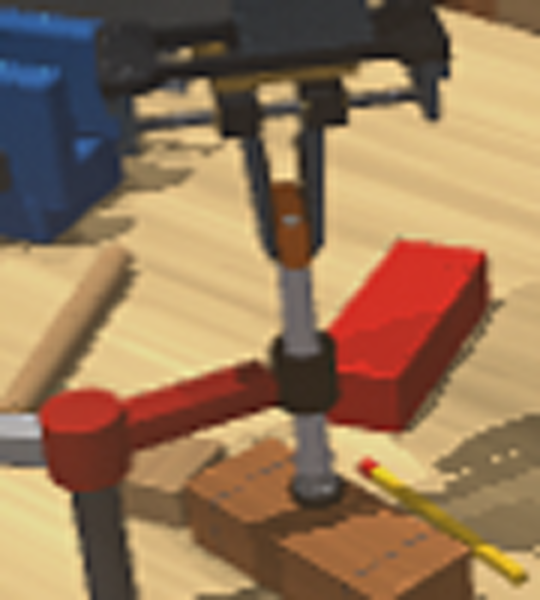

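Call:
move_arm(commands=[[0,0,0.1,0,0,0,1],[0,0,0.2,0,0,0,1],[0,0,0.3,0,0,0,1],[0,0,0.3,0,0,0,1]])

```text
t: 10.3
tool_pos: [0.476, -0.0987, 0.2438]
ee_rot: [[0.644, 0.765, -0.0], [0.765, -0.644, 0.0], [-0.0, -0.0, -1.0]]
contact_force: [-0.9, -0.2, -3.4]
grip_width: 0.0157
```

```bash
python3 -c "from h import *;st()"
```

```text
10.3 pos [475.96 -98.74 243.78] yaw 0.8708 F [-0.94 -0.24 -3.4 ] M [-0.4    0.506 -0.026] w 15.72 tilt [-0.0002  0.0001]
```

Call:
move_arm(commands=[[0,0,0.05,0,0,0,1],[0,0,0.1,0,0,0,1],[0,0,0.15,0,0,0,1]])

```text
t: 10.6
tool_pos: [0.476, -0.0988, 0.2424]
ee_rot: [[0.644, 0.765, 0.0], [0.765, -0.644, -0.0], [0.0, 0.0, -1.0]]
contact_force: [-2.5, 0.5, 1.2]
grip_width: 0.0159
```

```bash
python3 -c "from h import *;st()"
```

```text
10.6 pos [476.04 -98.79 242.43] yaw 0.8708 F [-2.52  0.49  1.23] M [-0.361  0.586  0.007] w 15.86 tilt [ 0. -0.]
```

Call:
move_arm(commands=[[0,0,0.05,0,0,0,1],[0,0,0.1,0,0,0,1]])

```text
t: 10.8
tool_pos: [0.476, -0.0988, 0.2414]
ee_rot: [[0.644, 0.765, -0.0], [0.765, -0.644, 0.0], [0.0, -0.0, -1.0]]
contact_force: [-1.8, 0.5, 0.2]
grip_width: 0.0159
```

Call:
move_arm(commands=[[0,0,0.05,0,0,0,1],[0,0,0.1,0,0,0,1]])

```text
t: 11.0
tool_pos: [0.4761, -0.0988, 0.2404]
ee_rot: [[0.644, 0.765, 0.0], [0.765, -0.644, -0.0], [-0.0, 0.0, -1.0]]
contact_force: [-2.1, -0.3, 1.1]
grip_width: 0.0158
```

Call:
move_arm(commands=[[0,0,0.05,0,0,0,1],[0,0,0.1,0,0,0,1]])

```text
t: 11.2
tool_pos: [0.4761, -0.0988, 0.2394]
ee_rot: [[0.644, 0.765, 0.0], [0.765, -0.644, 0.0], [0.0, 0.0, -1.0]]
contact_force: [-1.5, 0.7, 1.7]
grip_width: 0.0155
```

Call:
move_arm(commands=[[0,0,0.05,0,0,0,1],[0,0,0.1,0,0,0,1]])

```text
t: 11.4
tool_pos: [0.4761, -0.0988, 0.2384]
ee_rot: [[0.644, 0.765, 0.0], [0.765, -0.644, 0.0], [0.0, -0.0, -1.0]]
contact_force: [-0.9, 0.4, 0.5]
grip_width: 0.0157
```

Call:
move_arm(commands=[[0,0,0.05,0,0,0,1],[0,0,0.1,0,0,0,1]])

```text
t: 11.6
tool_pos: [0.476, -0.0988, 0.2374]
ee_rot: [[0.644, 0.765, -0.0], [0.765, -0.644, -0.0], [-0.0, -0.0, -1.0]]
contact_force: [-1.9, 0.1, 1.1]
grip_width: 0.016
```

```bash
python3 - <<'E'
from h import *
st()
for n in ["scene"]:
    cv2.imwrite(f"pics/{n}6.png",snapshot(n)[:,:,::-1])
crop("pics/scene6.png","pics/sc7.png",170,230,180,240,9)
E
```

```text
11.6 pos [476.04 -98.79 237.38] yaw 0.8708 F [-1.85  0.05  1.07] M [-0.36   0.689 -0.059] w 15.98 tilt [-0. -0.]
```

View pics/sc7.png

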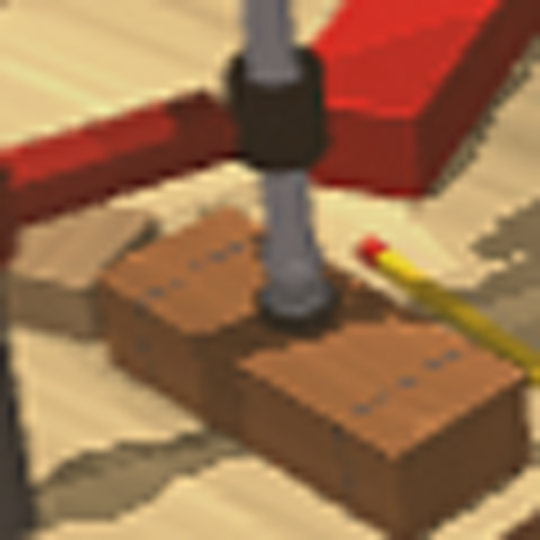

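Foot is just above the block, still free. Continue in 1 mm steps.

Call:
move_arm(commands=[[0,0,0.05,0,0,0,1],[0,0,0.1,0,0,0,1]])

```text
t: 11.85
tool_pos: [0.4761, -0.0988, 0.2364]
ee_rot: [[0.644, 0.765, 0.0], [0.765, -0.644, -0.0], [0.0, 0.0, -1.0]]
contact_force: [-2.7, 0.2, 1.1]
grip_width: 0.0155
```

Call:
move_arm(commands=[[0,0,0.05,0,0,0,1],[0,0,0.1,0,0,0,1]])

```text
t: 12.05
tool_pos: [0.476, -0.0988, 0.2354]
ee_rot: [[0.644, 0.765, 0.0], [0.765, -0.644, -0.0], [0.0, 0.0, -1.0]]
contact_force: [-2.6, -1.1, 1.5]
grip_width: 0.016
```

Call:
move_arm(commands=[[0,0,0.05,0,0,0,1],[0,0,0.1,0,0,0,1]])

```text
t: 12.25
tool_pos: [0.4761, -0.0988, 0.2344]
ee_rot: [[0.644, 0.765, 0.0], [0.765, -0.644, 0.0], [0.0, 0.0, -1.0]]
contact_force: [-2.3, -0.2, 1.0]
grip_width: 0.0158
```

Call:
move_arm(commands=[[0,0,0.05,0,0,0,1],[0,0,0.1,0,0,0,1]])

```text
t: 12.45
tool_pos: [0.4761, -0.0988, 0.2334]
ee_rot: [[0.644, 0.765, 0.0], [0.765, -0.644, 0.0], [0.0, 0.0, -1.0]]
contact_force: [-1.8, -0.4, 1.1]
grip_width: 0.0156
```

Call:
move_arm(commands=[[0,0,0.05,0,0,0,1],[0,0,0.1,0,0,0,1]])

```text
t: 12.65
tool_pos: [0.4761, -0.0988, 0.2324]
ee_rot: [[0.644, 0.765, -0.0], [0.765, -0.644, 0.0], [-0.0, -0.0, -1.0]]
contact_force: [-1.3, -0.2, 2.0]
grip_width: 0.0159
```

Call:
move_arm(commands=[[0,0,0.05,0,0,0,1]])

```text
t: 12.75
tool_pos: [0.476, -0.0988, 0.2319]
ee_rot: [[0.644, 0.765, -0.0], [0.765, -0.644, 0.0], [-0.0, -0.0, -1.0]]
contact_force: [-1.5, -0.5, 1.2]
grip_width: 0.016
```

Call:
move_arm(commands=[[0,0,0.05,0,0,0,1]])

```text
t: 12.85
tool_pos: [0.4761, -0.0988, 0.2314]
ee_rot: [[0.644, 0.765, 0.0], [0.765, -0.644, 0.0], [0.0, 0.0, -1.0]]
contact_force: [-1.2, 0.3, 0.5]
grip_width: 0.0159
```

Call:
move_arm(commands=[[0,0,0.05,0,0,0,1]])

```text
t: 12.95
tool_pos: [0.4761, -0.0988, 0.2309]
ee_rot: [[0.644, 0.765, 0.0], [0.765, -0.644, -0.0], [0.0, 0.0, -1.0]]
contact_force: [-1.9, -0.1, 4.4]
grip_width: 0.0159
```

Call:
move_arm(commands=[[0,0,0.04,0,0,0,1]])

```text
t: 13.05
tool_pos: [0.4761, -0.0988, 0.2306]
ee_rot: [[0.644, 0.765, 0.0], [0.765, -0.644, -0.0], [0.0, 0.0, -1.0]]
contact_force: [-2.0, 0.5, 5.6]
grip_width: 0.0156
```

Call:
move_arm(commands=[[0,0,0.04,0,0,0,1]])

```text
t: 13.15
tool_pos: [0.4762, -0.0988, 0.2303]
ee_rot: [[0.644, 0.765, 0.0], [0.765, -0.644, -0.0], [0.0, 0.0, -1.0]]
contact_force: [-2.7, 1.2, 6.9]
grip_width: 0.0161
```

```bash
python3 -c "from h import *;st()"
```

```text
13.15 pos [476.18 -98.83 230.32] yaw 0.8708 F [-2.71  1.2   6.89] M [-0.256  0.922  0.014] w 16.12 tilt [ 0.0004 -0.0001]
```

Call:
move_arm(commands=[[0,0,0.04,0,0,0,1],[0,0,0.08,0,0,0,1]])

```text
t: 13.35
tool_pos: [0.4763, -0.0988, 0.2297]
ee_rot: [[0.644, 0.765, 0.001], [0.765, -0.644, -0.0], [0.0, 0.001, -1.0]]
contact_force: [-3.3, 0.2, 10.4]
grip_width: 0.016
```

Call:
move_arm(commands=[[0,0,0.02,0,0,0,1]])

```text
t: 13.45
tool_pos: [0.4763, -0.0988, 0.2296]
ee_rot: [[0.644, 0.765, 0.001], [0.765, -0.644, -0.0], [0.0, 0.001, -1.0]]
contact_force: [-2.4, 0.8, 11.8]
grip_width: 0.016
```

```bash
python3 -c "from h import *;st()"
```

```text
13.45 pos [476.29 -98.81 229.59] yaw 0.8708 F [-2.44  0.82 11.79] M [-0.113  1.082  0.002] w 16.02 tilt [ 0.0008 -0.0002]
```

Call:
move_arm(commands=[[-0.02,-0.01,0.1,0,0,0.1,1],[-0.04,-0.02,0.1,0,0,0.2,1],[-0.06,-0.03,0.1,0,0,0.3,1],[-0.08,-0.03,0.1,0,0,0.4,1]])

```text
t: 13.85
tool_pos: [0.4757, -0.0989, 0.2287]
ee_rot: [[0.893, 0.45, 0.001], [0.45, -0.893, 0.0], [0.001, 0.0, -1.0]]
contact_force: [-3.5, 6.1, 13.0]
grip_width: 0.0158
```

```bash
python3 -c "from h import *;st()"
```

```text
13.85 pos [475.74 -98.87 228.75] yaw 0.4667 F [-3.47  6.1  12.98] M [0.665 0.614 0.23 ] w 15.76 tilt [0.0014 0.0004]
```

Call:
move_arm(commands=[[0.02,0,0,0,0,-0.1,1],[0.04,0,0,0,0,-0.2,1],[0.06,0,0,0,0,-0.3,1],[0.08,0,0,0,0,-0.4,1],[0.08,0,-0.1,0,0,-0.4,1],[0.08,0,-0.2,0,0,-0.4,1],[0.08,0,-0.2,0,0,-0.4,1]])

```text
t: 14.55
tool_pos: [0.4762, -0.0988, 0.2304]
ee_rot: [[0.644, 0.765, 0.001], [0.765, -0.644, -0.0], [0.0, 0.0, -1.0]]
contact_force: [-2.3, 1.1, 6.4]
grip_width: 0.0159
```

```bash
python3 -c "from h import *;st()"
```

```text
14.55 pos [476.2  -98.84 230.35] yaw 0.8707 F [-2.29  1.1   6.43] M [ 0.005  0.764 -0.028] w 15.94 tilt [ 0.0005 -0.0001]
```

Call:
move_arm(commands=[[0,0,-0.1,0,0,0,1],[0,0,-0.2,0,0,0,1]])

```text
t: 14.75
tool_pos: [0.476, -0.0988, 0.2319]
ee_rot: [[0.644, 0.765, -0.0], [0.765, -0.644, 0.0], [-0.0, -0.0, -1.0]]
contact_force: [-0.3, -0.1, -5.6]
grip_width: 0.0157
```

Call:
move_arm(commands=[[0,0,0.05,0,0,0,1]])

```text
t: 14.85
tool_pos: [0.4761, -0.0988, 0.2316]
ee_rot: [[0.644, 0.765, 0.0], [0.765, -0.644, 0.0], [0.0, 0.0, -1.0]]
contact_force: [-1.1, 0.0, 0.4]
grip_width: 0.0159
```

Call:
move_arm(commands=[[0,0,0.05,0,0,0,1]])

```text
t: 14.95
tool_pos: [0.4761, -0.0988, 0.2311]
ee_rot: [[0.644, 0.765, 0.0], [0.765, -0.644, 0.0], [0.0, 0.0, -1.0]]
contact_force: [-1.2, 0.4, 2.5]
grip_width: 0.0159
```

Call:
move_arm(commands=[[0,0,0.05,0,0,0,1]])

```text
t: 15.05
tool_pos: [0.4762, -0.0988, 0.2307]
ee_rot: [[0.644, 0.765, 0.0], [0.765, -0.644, -0.0], [0.0, 0.0, -1.0]]
contact_force: [-1.8, 0.9, 5.0]
grip_width: 0.0155
```

Call:
move_arm(commands=[[0,0,0.05,0,0,0,1]])

```text
t: 15.15
tool_pos: [0.4762, -0.0989, 0.2303]
ee_rot: [[0.644, 0.765, 0.0], [0.765, -0.644, -0.0], [0.0, 0.0, -1.0]]
contact_force: [-2.3, 0.6, 8.2]
grip_width: 0.0153
```

Call:
move_arm(commands=[[0,0,0.05,0,0,0,1]])

```text
t: 15.25
tool_pos: [0.4762, -0.0989, 0.2299]
ee_rot: [[0.644, 0.765, 0.001], [0.765, -0.644, -0.0], [0.0, 0.001, -1.0]]
contact_force: [-2.6, 1.6, 9.9]
grip_width: 0.0157
```

Call:
move_arm(commands=[[0,0,0.02,0,0,0,1],[0,0,0.02,0,0,0.1,1],[0,0,0.02,0,0,0.2,1],[0,0,0.02,0,0,0.3,1]])

```text
t: 15.65
tool_pos: [0.4761, -0.0987, 0.2298]
ee_rot: [[0.844, 0.537, 0.0], [0.537, -0.844, 0.0], [0.0, 0.0, -1.0]]
contact_force: [-4.2, 3.5, 10.5]
grip_width: 0.0159
```

```bash
python3 -c "from h import *;st()"
```

```text
15.65 pos [476.07 -98.69 229.8 ] yaw 0.5668 F [-4.22  3.51 10.52] M [0.31  0.826 0.141] w 15.93 tilt [0.0004 0.0001]
```

Call:
move_arm(commands=[[-0.02,-0.04,0,0,0,0.06,1],[-0.03,-0.08,0,0,0,0.15,1],[-0.03,-0.1,0,0,0,0.25,1]])

```text
t: 15.95
tool_pos: [0.4755, -0.0982, 0.2298]
ee_rot: [[0.95, 0.312, 0.001], [0.312, -0.95, -0.0], [0.001, 0.001, -1.0]]
contact_force: [-2.1, 1.8, 7.1]
grip_width: 0.0159
```

```bash
python3 -c "from h import *;st()"
```

```text
15.95 pos [475.54 -98.22 229.8 ] yaw 0.3174 F [-2.12  1.78  7.11] M [-0.292  0.345  0.24 ] w 15.88 tilt [ 0.001  -0.0004]
```

Call:
move_arm(commands=[[-0.01,-0.02,0,0,0,0.1,1],[-0.02,-0.04,0,0,0,0.2,1],[-0.02,-0.05,0,0,0,0.3,1]])

```text
t: 16.25
tool_pos: [0.4751, -0.098, 0.2298]
ee_rot: [[1.0, 0.017, 0.001], [0.017, -1.0, -0.001], [0.001, 0.001, -1.0]]
contact_force: [-3.3, -0.8, 7.8]
grip_width: 0.0157
```

```bash
python3 -c "from h import *;st()"
```

```text
16.25 pos [475.12 -98.02 229.81] yaw 0.0171 F [-3.35 -0.77  7.85] M [-0.755  0.53   0.281] w 15.71 tilt [ 0.0008 -0.0008]
```

Call:
move_arm(commands=[[-0.04,0,0,0,0,0.1,1],[-0.08,0.02,0,0,0,0.2,1],[-0.1,0.04,0,0,0,0.3,1]])

```text
t: 16.55
tool_pos: [0.4745, -0.0985, 0.2298]
ee_rot: [[0.96, -0.279, 0.002], [-0.279, -0.96, -0.001], [0.002, 0.0, -1.0]]
contact_force: [-1.8, -2.7, 4.9]
grip_width: 0.016
```

```bash
python3 -c "from h import *;st()"
```

```text
16.55 pos [474.49 -98.55 229.8 ] yaw -0.283 F [-1.77 -2.73  4.86] M [-0.959  0.054  0.23 ] w 15.96 tilt [ 0.0016 -0.0009]
```

Call:
move_arm(commands=[[0,0.04,0,0,0,0.05,1],[0,0.08,0,0,0,0.1,1],[0,0.08,0,0,0,0.1,1]])

```text
t: 16.85
tool_pos: [0.4742, -0.0993, 0.2298]
ee_rot: [[0.928, -0.372, 0.001], [-0.372, -0.928, -0.001], [0.002, 0.0, -1.0]]
contact_force: [-2.1, -1.6, 5.1]
grip_width: 0.016
```

```bash
python3 -c "from h import *;st()"
```

```text
16.85 pos [474.2  -99.3  229.81] yaw -0.381 F [-2.08 -1.58  5.06] M [-0.574  0.02   0.085] w 16.03 tilt [ 0.0014 -0.0008]
```

Call:
move_arm(commands=[[0,0,0,0,0,0.03,1],[0,0,0,0,0,0.03,1]])

```text
t: 17.05
tool_pos: [0.4742, -0.0992, 0.2298]
ee_rot: [[0.917, -0.398, 0.001], [-0.398, -0.917, -0.001], [0.002, 0.0, -1.0]]
contact_force: [-1.1, -1.3, 5.1]
grip_width: 0.0161
```

```bash
python3 -c "from h import *;st()"
```

```text
17.05 pos [474.2  -99.23 229.81] yaw -0.4095 F [-1.1  -1.26  5.05] M [-0.15   0.007  1.051] w 16.07 tilt [ 0.0014 -0.0008]
```

Call:
move_arm(commands=[[0,0,0,0,0,0,0.6],[0,0,0,0,0,0,0.2],[0,0,0,0,0,0,0.0],[0,0,0,0,0,0,-0.2],[0,0,0,0,0,0,-0.2],[0,0,0,0,0,0,-0.2],[0,0,-1,0,0,0,-0.2],[0,0,-3,0,0,0,-0.2],[0,0,-6,0,0,0,-0.2],[0,0,-9,0,0,0,-0.2],[0,0,-9,0,0,0,-0.2],[0,0,-9,0,0,0,-0.2],[0,0,-9,0,0,0,-0.2]])

```text
t: 18.35
tool_pos: [0.4733, -0.0988, 0.3189]
ee_rot: [[0.917, -0.398, -0.001], [-0.398, -0.917, 0.0], [-0.001, 0.0, -1.0]]
contact_force: [0.1, -1.1, -0.5]
grip_width: 0.0549
```

```bash
python3 - <<'E'
from h import *
st()
for n in ["wrist","scene"]:
    cp=camera_params(n); np.save(f"pics/{n}9.npy",cp,allow_pickle=True)
    cv2.imwrite(f"pics/{n}9.png",snapshot(n)[:,:,::-1])
crop("pics/scene9.png","pics/sc9.png",140,240,130,240,5)
crop("pics/wrist9.png","pics/wc9.png",235,285,150,250,6)
E
```

```text
18.35 pos [473.25 -98.82 318.93] yaw -0.4092 F [ 0.13 -1.05 -0.51] M [0.067 0.081 0.009] w 54.87 tilt [-0.001   0.0003]
```

View pics/wc9.png

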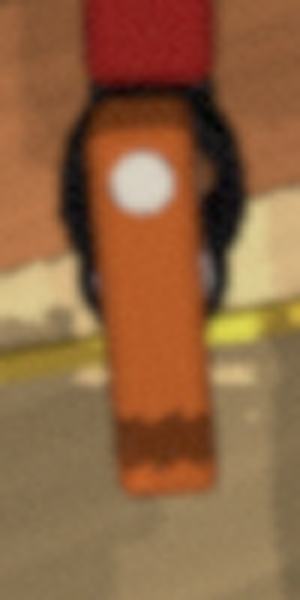

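View pics/sc9.png

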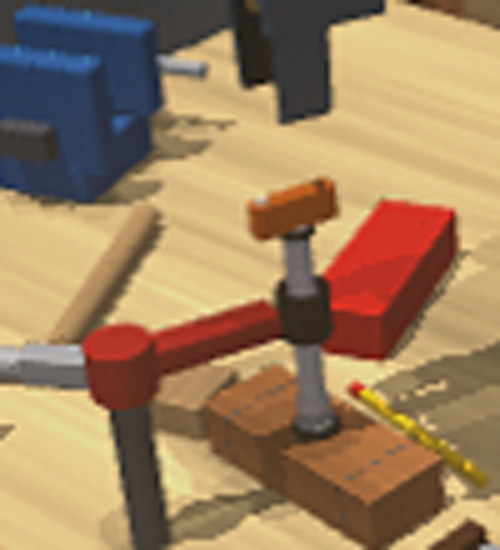

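View pics/wrist9.png

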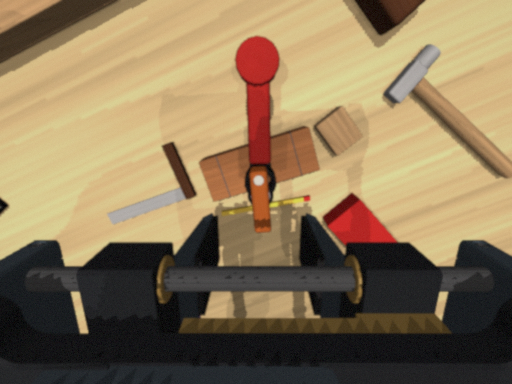

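```bash
python3 - <<'E'
from h import *
crop("pics/wrist9.png","pics/wc10.png",225,295,30,240,3)
for f,pts in (("1",((136,155),(139,528))),("9",((143,128),(171,490)))):
    w=np.load(f"pics/wrist{f}.npy",allow_pickle=True).item()
    c=lambda X,Y:(235+(X+.5)/6-.5,150+(Y+.5)/6-.5)
    for z in ((.2795,) if f=="1" else (.227,.229,.231)):
        a=atz(w,c(*pts[0]),z);b=atz(w,c(*pts[1]),z);d=a-b
        print(f,z,a,b,(a+b)/2,np.linalg.norm(d),np.arctan2(d[1],d[0]))
    for cap in ([(258,69)] if f=="1" else [(258,61)]):
        p=atz(w,cap,.163);print("cap",p)
    # edge lines
for f in "19":
    w=np.load(f"pics/wrist{f}.npy",allow_pickle=True).item()
    im=cv2.cvtColor(cv2.imread(f"pics/wrist{f}.png"),cv2.COLOR_BGR2HSV)
    m=cv2.inRange(im,(4,150,60),(16,255,255));m[:, :245]=0;m[:,280:]=0;m[:175]=0;m[240:]=0
    ys=np.arange(178,225);L=[];R=[]
    z=.2795 if f=="1" else .229
    pts=[]
    for y in ys:
        x=np.where(m[y])[0]
        if len(x)>5: pts.append(atz(w,((x[0]+x[-1])/2,y),z)[:2])
    pts=np.array(pts);q=np.polyfit(pts[:,0],pts[:,1],1);print(f,len(pts),"yaw",np.arctan(q[0]))
E
```

```text
1 0.2795 [ 0.5014965  -0.11097887  0.2795    ] [ 0.4461554  -0.08888743  0.2795    ] [ 0.47382595 -0.09993315  0.2795    ] 0.0595874877990362 -0.37980508659434903
cap [ 0.59499278 -0.14922637  0.163     ]
9 0.227 [ 0.50137113 -0.10992892  0.227     ] [ 0.44479326 -0.09035924  0.227     ] [ 0.47308219 -0.10014408  0.227     ] 0.05986675156907717 -0.33300813264138684
9 0.229 [ 0.50175913 -0.11010338  0.229     ] [ 0.44564227 -0.09069316  0.229     ] [ 0.4737007  -0.10039827  0.229     ] 0.059378937865614316 -0.3330081326413871
9 0.231 [ 0.50214713 -0.11027784  0.231     ] [ 0.44649129 -0.09102708  0.231     ] [ 0.47431921 -0.10065246  0.231     ] 0.05889112416215151 -0.3330081326413871
cap [ 0.59427263 -0.14950528  0.163     ]
1 46 yaw -0.3622029643220285
9 47 yaw -0.35625985443655006
```

View pics/wc10.png

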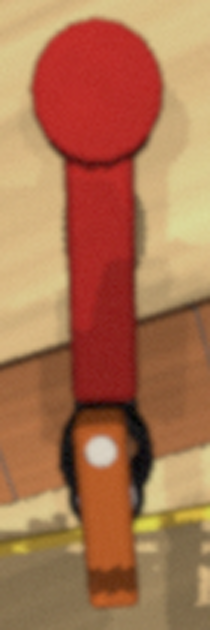

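```bash
python3 - <<'E'
from h import *
for f,z in (("1",.2795),("9",.229)):
    w=np.load(f"pics/wrist{f}.npy",allow_pickle=True).item()
    im=cv2.imread(f"pics/wrist{f}.png")
    th=-.38; c=np.array([.474,-.1002]); ex=np.array([np.cos(th),np.sin(th)]);ey=np.array([-ex[1],ex[0]])
    out=[]
    a=np.arange(-45,145,.25)*1e-3; b=np.arange(-25,25,.25)*1e-3
    for zz in (z,.163):
        P=c+a[::-1,None,None]*ex-b[None,:,None]*ey
        P=np.dstack([P,np.full(P.shape[:2],zz)]); uv=proj(w,P).astype(np.float32)
        out.append(cv2.remap(im,uv[...,0],uv[...,1],cv2.INTER_CUBIC))
    cv2.imwrite(f"pics/rect{f}.png",np.hstack(out))
    g=out[0];hsv=cv2.cvtColor(g,cv2.COLOR_BGR2HSV)
    m=cv2.inRange(hsv,(5,140,80),(18,255,255))
    r0=int((145-25)/.25);r1=int((145+25)/.25)
    m2=m.copy();m2[:r0]=0;m2[r1:]=0
    L=[];
    sat=hsv[...,1].astype(float)
    for r in range(r0,r1):
        x=np.where(m2[r])[0]; x=x[(x>60)&(x<140)]
        if len(x)>30:L.append((r,x[0],x[-1]))
    L=np.array(L,float)
    for k in (1,2):
        q=np.polyfit(L[:,0],L[:,k],1); res=L[:,k]-np.polyval(q,L[:,0]); ok=abs(res)<1.5; q=np.polyfit(L[ok,0],L[ok,k],1)
        print(f,"edge",k,"yaw",th+np.arctan(q[0]),"n",ok.sum())
    # red arm
    g=cv2.cvtColor(out[1],cv2.COLOR_BGR2HSV); m=cv2.inRange(g,(0,150,60),(4,255,255))|cv2.inRange(g,(172,150,60),(180,255,255))
    L=[]
    for r in range(int((145-105)/.25),int((145-35)/.25)):
        x=np.where(m[r])[0]
        if len(x)>20:L.append((r,x[0],x[-1]))
    L=np.array(L,float)
    for k in (1,2):
        q=np.polyfit(L[:,0],L[:,k],1); print("arm",k,th+np.arctan(q[0]),len(L))
    print("arm mid at knob side",(L[-1,1]+L[-1,2])/2*.25-25)
E
```

```text
1 edge 1 yaw -0.3627701016607131 n 168
1 edge 2 yaw -0.37713347400268976 n 137
arm 1 -0.381935973441075 280
arm 2 -0.38022877477994343 280
arm mid at knob side -0.125
9 edge 1 yaw -0.31823582212944207 n 180
9 edge 2 yaw -0.3418517330288926 n 135
arm 1 -0.3874010161204736 280
arm 2 -0.3827056583751498 280
arm mid at knob side -0.125
```

```bash
python3 -c "
import cv2,numpy as np
a=cv2.imread('pics/rect1.png');b=cv2.imread('pics/rect9.png');cv2.imwrite('pics/rr.png',cv2.resize(np.hstack([a,b]),(700,600)))"
```

```text
(no output)
```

View pics/rr.png

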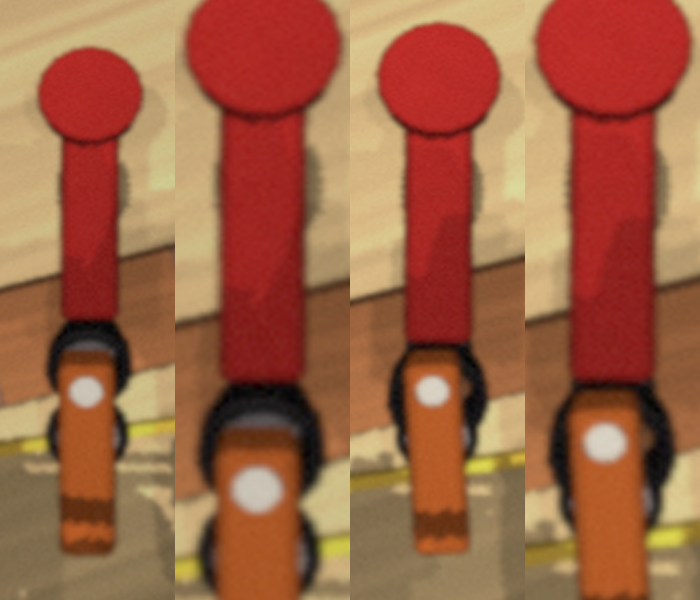

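Call:
move_arm(commands=[[0.1,0.12,2,0,0,-0.08,-0.2],[0.1,0.12,5,0,0,-0.08,-0.2],[0.1,0.12,7.5,0,0,-0.08,-0.2],[0.1,0.12,8.9,0,0,-0.08,-0.2],[0.1,0.12,8.9,0,0,-0.08,-0.2],[0.1,0.12,8.9,0,0,-0.08,-0.2]])

```text
t: 19.05
tool_pos: [0.4741, -0.1004, 0.2305]
ee_rot: [[0.946, -0.323, -0.001], [-0.323, -0.946, 0.0], [-0.001, -0.0, -1.0]]
contact_force: [-0.1, -0.0, 0.9]
grip_width: 0.0549
```

```bash
python3 -c "from h import *;st()"
```

```text
19.05 pos [ 474.05 -100.38  230.47] yaw -0.3292 F [-0.1  -0.    0.94] M [ 0.056  0.04  -0.018] w 54.91 tilt [-0.0008  0.0003]
```

Call:
move_arm(commands=[[0,0,0,0,0,0,0.2],[0,0,0,0,0,0,0.5],[0,0,0,0,0,0,1],[0,0,0,0,0,0,1],[0,0,0,0,0,0,1],[0,0,0,0,0,0,1],[0,0,0,0,0,0,1],[0,0,0,0,0,0,1]])

```text
t: 19.85
tool_pos: [0.4741, -0.1006, 0.2306]
ee_rot: [[0.946, -0.323, 0.0], [-0.323, -0.946, -0.0], [0.0, 0.0, -1.0]]
contact_force: [-2.1, -2.4, 5.8]
grip_width: 0.0158
```

```bash
python3 -c "from h import *;st()"
```

```text
19.85 pos [ 474.09 -100.57  230.58] yaw -0.3293 F [-2.05 -2.41  5.81] M [-0.213  0.387 -0.01 ] w 15.85 tilt [ 0.0001 -0.0003]
```

Call:
move_arm(commands=[[0,0,0,0,0,0.02,1],[0,0,0,0,0,0.04,1]])

```text
t: 20.05
tool_pos: [0.4742, -0.1002, 0.2306]
ee_rot: [[0.932, -0.362, 0.0], [-0.362, -0.932, 0.0], [0.0, -0.0, -1.0]]
contact_force: [-0.6, 2.0, 5.3]
grip_width: 0.0158
```

```bash
python3 -c "from h import *;st()"
```

```text
20.05 pos [ 474.23 -100.25  230.56] yaw -0.37 F [-0.58  1.98  5.33] M [0.482 0.169 0.125] w 15.78 tilt [0.0003 0.0003]
```

Call:
move_arm(commands=[[0,0,0,0,0,0.02,1]])

```text
t: 20.15
tool_pos: [0.4743, -0.1001, 0.2306]
ee_rot: [[0.925, -0.38, 0.0], [-0.38, -0.925, 0.001], [0.0, -0.001, -1.0]]
contact_force: [-0.4, 3.7, 3.9]
grip_width: 0.0159
```

```bash
python3 -c "from h import *;st()"
```

```text
20.15 pos [ 474.29 -100.11  230.55] yaw -0.3899 F [-0.43  3.65  3.89] M [0.559 0.17  0.459] w 15.9 tilt [0.0004 0.0006]
```

Call:
move_arm(commands=[[0,0,0,0,0,0.02,1]])

```text
t: 20.25
tool_pos: [0.4743, -0.1001, 0.2306]
ee_rot: [[0.917, -0.398, 0.0], [-0.398, -0.917, 0.0], [0.0, -0.001, -1.0]]
contact_force: [0.3, 3.3, 5.2]
grip_width: 0.0161
```

```bash
python3 -c "from h import *;st()"
```

```text
20.25 pos [ 474.29 -100.1   230.57] yaw -0.4094 F [0.29 3.27 5.16] M [0.587 0.095 0.976] w 16.1 tilt [0.0004 0.0004]
```

Call:
move_arm(commands=[[0,-0.04,0,0,0,-0.01,1],[0,-0.08,0,0,0,-0.02,1],[0,-0.08,0,0,0,-0.028,1],[0,-0.08,0,0,0,-0.028,1]])

```text
t: 20.65
tool_pos: [0.4743, -0.1, 0.2306]
ee_rot: [[0.928, -0.372, -0.0], [-0.372, -0.928, -0.001], [0.0, 0.001, -1.0]]
contact_force: [-3.0, -3.1, 5.0]
grip_width: 0.016
```

```bash
python3 -c "from h import *;st()"
```

```text
20.65 pos [474.35 -99.98 230.57] yaw -0.3808 F [-2.97 -3.11  4.97] M [-0.602  0.574 -0.022] w 15.97 tilt [-0.0001 -0.0006]
```

Call:
move_arm(commands=[[-0.02,0.04,0,0,0,0,1],[-0.02,0.04,0,0,0,0,1]])

```text
t: 20.85
tool_pos: [0.4743, -0.1001, 0.2306]
ee_rot: [[0.928, -0.372, 0.0], [-0.372, -0.928, -0.0], [0.0, -0.0, -1.0]]
contact_force: [-0.2, -1.6, 5.5]
grip_width: 0.0159
```

```bash
python3 -c "from h import *;st()"
```

```text
20.85 pos [ 474.27 -100.07  230.57] yaw -0.3812 F [-0.16 -1.6   5.51] M [-0.114  0.189  0.05 ] w 15.94 tilt [ 0.0005 -0.0001]
```

Torque and side load are near zero; open slowly and retreat.

Call:
move_arm(commands=[[0,0,0,0,0,0,0.6],[0,0,0,0,0,0,0.3],[0,0,0,0,0,0,0.0],[0,0,0,0,0,0,-0.2],[0,0,0,0,0,0,-0.2],[0,0,0,0,0,0,-0.2],[0,0,-1,0,0,0,-0.2],[0,0,-3,0,0,0,-0.2],[0,0,-6,0,0,0,-0.2],[0,0,-9,0,0,0,-0.2],[0,0,-9,0,0,0,-0.2],[0,0,-9,0,0,0,-0.2],[0,0,-9,0,0,0,-0.2]])

```text
t: 22.15
tool_pos: [0.4737, -0.0999, 0.3199]
ee_rot: [[0.928, -0.372, -0.001], [-0.372, -0.928, 0.0], [-0.001, 0.0, -1.0]]
contact_force: [0.4, 0.8, 0.2]
grip_width: 0.0549
```

```bash
python3 - <<'E'
from h import *
st()
for n in ["wrist","scene"]:
    cp=camera_params(n); np.save(f"pics/{n}10.npy",cp,allow_pickle=True)
    cv2.imwrite(f"pics/{n}10.png",snapshot(n)[:,:,::-1])
f,z="10",.229
w=np.load(f"pics/wrist{f}.npy",allow_pickle=True).item()
im=cv2.imread(f"pics/wrist{f}.png")
th=-.38; c=np.array([.474,-.1002]); ex=np.array([np.cos(th),np.sin(th)]);ey=np.array([-ex[1],ex[0]])
out=[]
a=np.arange(-45,145,.25)*1e-3; b=np.arange(-25,25,.25)*1e-3
for zz in (z,.163):
    P=c+a[::-1,None,None]*ex-b[None,:,None]*ey
    P=np.dstack([P,np.full(P.shape[:2],zz)]); uv=proj(w,P).astype(np.float32)
    out.append(cv2.remap(im,uv[...,0],uv[...,1],cv2.INTER_CUBIC))
cv2.imwrite("pics/rect10.png",cv2.resize(np.hstack(out),None,fx=.8,fy=.75))
hsv=cv2.cvtColor(out[0],cv2.COLOR_BGR2HSV)
m=cv2.inRange(hsv,(5,140,80),(18,255,255))
L=[]
for r in range(480,680):
    x=np.where(m[r])[0]; x=x[(x>60)&(x<140)]
    if len(x)>30:L.append((r,x[0],x[-1]))
L=np.array(L,float)
for k in (1,2):
    q=np.polyfit(L[:,0],L[:,k],1); res=L[:,k]-np.polyval(q,L[:,0]); ok=abs(res)<1.5; q=np.polyfit(L[ok,0],L[ok,k],1)
    print("edge",k,"yaw",th+np.arctan(q[0]),"n",ok.sum())
crop("pics/scene10.png","pics/sc10.png",140,240,130,240,5)
E
```

```text
22.15 pos [473.69 -99.87 319.93] yaw -0.3812 F [0.42 0.76 0.19] M [0.038 0.023 0.005] w 54.89 tilt [-0.0009  0.0003]
edge 1 yaw -0.3559537369351848 n 149
edge 2 yaw -0.38561357038932903 n 142
```

View pics/rect10.png

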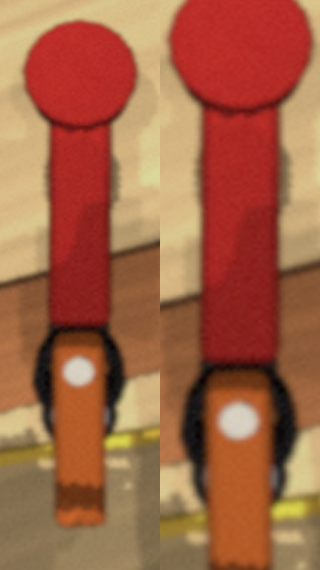

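View pics/sc10.png

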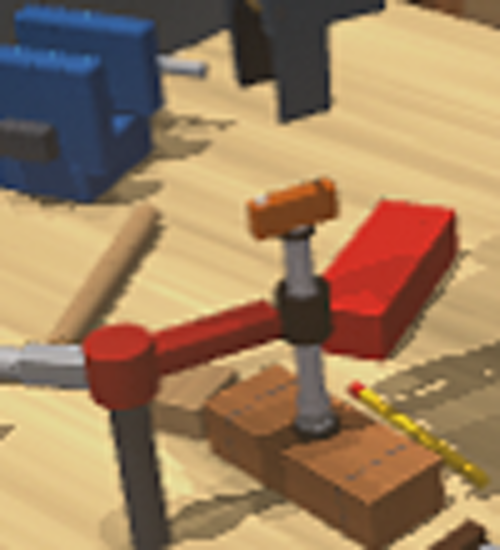

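```bash
python3 - <<'E'
from h import *
cv2.imwrite("pics/top10.png",snapshot("top")[:,:,::-1])
g=lambda f:cv2.cvtColor(cv2.imread(f),cv2.COLOR_BGR2GRAY)
def sh(A,B,x0,x1,y0,y1):
    t=A[y0:y1,x0:x1];r=cv2.matchTemplate(B[y0-4:y1+4,x0-4:x1+4],t,cv2.TM_CCOEFF_NORMED)
    _,v,_,l=cv2.minMaxLoc(r); 
    fx=r[l[1]];fy=r[:,l[0]]
    s=lambda a,i:(i+(a[i-1]-a[i+1])/(2*(a[i-1]-2*a[i]+a[i+1]))) if 0<i<len(a)-1 else i
    return round(v,3),round(s(fx,l[0])-4,2),round(s(fy,l[1])-4,2)
A,B=g("pics/scene0.png"),g("pics/scene10.png")
print("block near corner",sh(A,B,205,232,215,242),"offcut",sh(A,B,170,186,203,220),"square",sh(A,B,212,275,233,262),"pencil",sh(A,B,215,240,208,228))
print("knob 9 vs 10",sh(g("pics/scene9.png"),B,186,212,162,182),"foot 9 vs 10",sh(g("pics/scene9.png"),B,196,212,205,220))
print("collar/tube",sh(g("pics/scene9.png"),B,194,208,174,188))
E
```

```text
block near corner (0.945, np.float32(0.01), np.float32(0.05)) offcut (0.995, np.float32(-0.05), np.float32(0.06)) square (0.996, np.float32(0.01), np.float32(-0.01)) pencil (0.432, np.float32(-0.13), np.float32(0.48))
knob 9 vs 10 (0.996, np.float32(-0.02), np.float32(-0.02)) foot 9 vs 10 (0.999, np.float32(-0.02), np.float32(-0.05))
collar/tube (0.999, np.float32(-0.01), np.float32(0.06))
```

View pics/top10.png

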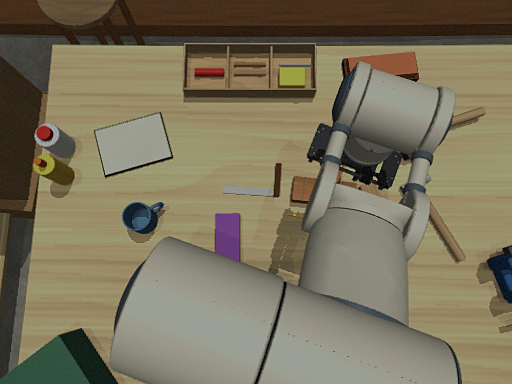

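```bash
python3 -c "from h import *;st();print(hand_in())"
```

```text
22.3 pos [473.73 -99.87 319.7 ] yaw -0.3812 F [-0.41  0.36 -0.42] M [ 0.023  0.091 -0.019] w 54.74 tilt [-0.0014  0.0005]
the job is handed in; nothing more can be done
None
```

The block is clamped and the job is handed in at t = 22.3 s. I unlocked the knob by turning it about 1.25 rad, pushed the tube down about 51 mm to a force of about 10 N, and turned the knob back to its stop. The arm is now clear of everything.

**Mistakes along the way**
- **Pressing too hard:** on the first attempt to lock, I mistakenly pushed 1 mm further down. The foot force rose to roughly 15 N, still under the 25 N limit. I unlocked the knob again, backed off until the foot was free, and pressed again to about 10 N before locking.
- **Knob not fully back:** after the first release, the picture showed the knob about 0.05 rad short of locked. I gripped it again, turned it until the wrist torque showed the stop, took that torque off, and then let go.
- **First grip:** my first grip closed on the collar under the knob, so I gripped again 8 mm higher.

**Last checks**
- **Lock:** the knob measures within about 0.015 rad of the hold-down arm's direction, which is about what the picture can resolve. Its two edges differed by 0.03 rad.
- **Pressure:** the tube was at the same height when the knob reached the stop as when I pressed it. In the pictures, the knob and foot did not move during the second grip. I could not measure the remaining pressure directly after letting go. The estimate of about 10 N comes from the force while pressing and about 1.7 mm of spring compression.
- **Surroundings:** the block, offcut and square match their starting positions to within 0.1 pixel. I could not confirm the pencil by comparing pictures, because a shadow lay over it, but the arm never came near it. The mug looks unmoved in the top view.

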